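Clear the pile off the water bath and open it

TASK

The water bath is wanted, but things are piled on its cover. Stand the amber dropper bottle in the orange round tray, the white pot in the blue round tray and the red-lidded jar in the red round tray, each upright and flat on the tray's floor inside its rim, never tipping any of them over. Turn the swing tab fully aside off the cover while the cover is still in its frame, then lift the cover out by its black handle and lay it flat, handle up, inside the rectangular steel drip tray, leaving the tab aside.

Things in the scene. Friction and masses are not known exactly. Their poses are not given: they have to be found in the camera images.
- bath: White bench water bath, blue front panel, fixed, 130 (x) x 202 (y, -110 to +92) x 70 mm high. Origin on the worktop under the centre of its 106 x 156 mm opening; z up, front at -x. The cover lies 8 mm deep in the opening, its top flush with the rim (z = 70 mm). The broad rim at -y carries the swing tab, which turns about a vertical axis at x = 0, y = -93 mm.
- tab (a joint): Steel swing tab on the bath, 14 mm wide, 1.5 mm above the cover, with an upright black knob (12 mm thick, z = 76.5 to 98.5 mm above the worktop, 30 mm from the pivot). Rad: at 0 it points to the bath's +y, 19 mm over the cover; grows counter-clockwise from above; at 1.57 it points to the bath's -x, on the rim. Clears the cover from 1.3; stop 1.9. Under 1 N turns it; stays where left.
- cover: Flat aluminium cover, 100 (x) x 150 (y) x 8 mm, about 0.25 kg, lying in the bath's opening with 3 mm play, its axes along the bath's. Origin: centre of its underside (62 mm above the worktop at the start), z up. A black block handle, 40 (x) x 12 (y) mm, stands in the middle of its top, 8 to 36 mm above the origin: pinch it across y. The pile stands on its +y half.
- jar: White jar with a red lid, 62 mm diameter, 80 mm tall, about 0.21 kg; stands on the cover, about 42 mm to +y of its middle. Origin: centre of its underside, z up.
- pot: Small white lidded pot, 55 mm diameter at the top, slightly narrower below, 46 mm tall, 30 g; stands on the jar's lid. Origin: centre of its underside, z up.
- dropper: Amber dropper bottle with a white cap, body 36 mm diameter, 88 mm tall (straight sides up to about 55 mm), 90 g; stands on the pot. Origin: centre of its underside, z up.
- tray_red: Red round tray for the jar, fixed to the worktop: inner diameter 86 mm, rim 3 mm thick and 10 mm high, floor 4 mm thick. Origin: centre of its underside.
- tray_blue: Blue round tray for the pot, fixed to the worktop: inner diameter 72 mm, rim 3 mm thick and 10 mm high, floor 4 mm thick. Origin: centre of its underside.
- tray_orange: Orange round tray for the dropper bottle, fixed to the worktop: inner diameter 60 mm, rim 3 mm thick and 10 mm high, floor 4 mm thick. Origin: centre of its underside.
- drip_tray: Rectangular steel drip tray for the cover, fixed to the worktop, 134 (x) x 184 (y) mm outside, 126 x 176 mm inside, rim 12 mm high, floor 4 mm thick. Origin: centre of its underside; the cover's long side (y) goes along its y, either way round.
Not all that is in view belongs to the job. Several things have the shape of the tray_orange; the one meant has the colours described above. Leave any purple look-alike of the pot alone.

How it is judged:
By the outcome, as a careful person would: the job done as asked, in the order asked, and still so for the second after the job is handed in, with the robot touching nothing.
It also fails if it takes over 128 s, if anything falls off the work surface, if the arm or the gripper's body presses on something with over 40 N, if the wrist force passes 120 N, or if a joint passes its speed limit or range.

ROBOT

A 6-joint arm with a two-finger parallel gripper is mounted at the origin on a cart in front of the work surface, level with it; the furniture and walls round the work are solid. World frame = base frame: x ahead of the robot, y to its left, z up, the work surface at z = 0. Lengths are in mm, angles in rad, forces in N, time in s.
With the tool pointing down it reaches from about 350 to 775 mm from the base axis. Payload 5.5 kg.
Tool frame: the origin (TCP) lies between the finger pads; the fingertips stand 14 mm ahead of it and the grasp point (between the pads) lies 5 mm behind it; z points along the fingers, y is the line along which they close (so a half turn about z gives the same grasp; the last joint's range is limited). The gripper opens to 85 mm and grips with 20 to 120 N. Pads are 22 mm wide; open, the fingers measure 114 mm over their backs; the gripper's body (76 mm by 85 mm) begins 54 mm behind the grasp point. The pads swing forward as they close: fully open they stand 13 mm farther back than shut.
Start: joints at [1.081, 0.313, 0.046, 1.304, 0, 1.431], TCP at [197.084, 540.211, 245.323] pointing down, gripper open.
Joint ranges: [-2.76, 2.76], [-0.86, 1.69], [-1.03, 1.26], [-2.2, 2.34], [-1.47, 1.5], [-3.14, 3.14]. Speed limits (rad/s): [2.57, 2.57, 3.14, 3.14, 3.14, 3.14].

INTERFACE

Orientations are given as a unit quaternion [w, x, y, z].
In Python, from bench import readout, optics, ticket gives the robot as it stands. The module is installed in compiled form; this text tells all that it offers.
- The arm moves only by the tool step_arm, never from a script. Its argument "steps" is a list of rows, each an object of numbers: "grip": the closure, from -1 (fully open) to 1 (shut); "x", "y", "z": the shift along the tool's x, y, z in m; "twist": the turn about the tool's z in degrees. In form: [{"grip": .., "x": .., "y": .., "z": .., "twist": ..}, ...]. A call has exactly 5 rows; each row shifts and turns the commanded pose from where the row before left it, along the tool's axes as they then stand; what a row does not reach is not made up. A row lasts 1/8 s, in which the tool goes at most 62.5 mm and 10.7 degrees, less where a joint would pass 70% of its speed; a pose out of reach is approached as far as the arm can. A call is refused whole if a number of a shift passes 0.0625 or a number of a turn 10.7, either way. A call with a gripper value outside its range is refused whole. The fingers move at their own pace and stop on an object; "squeeze" is the grip in N (left out, the last holds). Time passes only in rows, so rows that do not move let the fingers close, or fill a call up. It gives the time, the measured TCP pose, the force, the opening and the grip force at its end, in the units of the state.
- readout.observe(): the state, without advancing time (a new reading comes with each control period).
- optics.read_camera(name): name is "scene" or "side" or "wrist"; returns a dict with "color" (420x560x3 uint8, blue, green, red), "vertical_fov" (degrees; the focal length in pixels is half the picture's height over the tangent of half this angle, whatever the lens; pixels are square), "cx", "cy" (the principal point, pixels), "R" (3x3) and "t" (3): a world point X has camera coordinates R X + t. Camera axes: x right, y down, z forward; pixel columns grow to the right and rows downward; lengths in mm; the calibration is good to about 2 mm. A picture is of the moment at which its call begins. There is no depth.
- ticket.sign_off(): hands the job in; it is judged then, once.
The state is a dict: "t": time; "q": joint angles; "joint_velocities": joint speeds; "joint_torque": joint torques, N m; "tcp_pos": TCP position; "orientation": TCP orientation; "force": force on the tool from outside, world axes, zero at the start; "torque": the same for the moment, N m; "width": opening from 0.0 (shut) to 1.0 (fully open); "finger_force": force on a finger pad.
Only numpy, scipy, OpenCV 4.12 (cv2) and the standard library are available. Lean on these libraries where they do the work, as an engineer would, in place of code of your own. Each camera call takes 0.05 s, during which the arm holds its last target. There are 200 camera calls.

## Working session

There is one attempt and no reset: what is moved stays moved. The work goes in short steps, Python scripts to look and compute and a tool call to move; the robot and the scene stay as the last step left them, time stands still between calls to the robot, and variables do not carry over. Pictures are saved under pics/ and viewed, at most 17 in all, crops included, and the job is handed in when it is done.

Besides the shell and the picture viewer there is one more tool, called after ">>>" as a command line: name --argument value ..., lists and objects as JSON in quotes. step_arm: Moves the arm, as the interface text tells. Its arguments: {"type":"object","properties":{"steps":{"type":"array","items":{"type":"object","properties":{"grip":{"type":"number"},"x":{"type":"number"},"y":{"type":"number"},"z":{"type":"number"},"twist":{"type":"number"}}}},"squeeze":{"type":"number"}},"required":["steps"]}

```bash
mkdir -p pics; cat > h.py <<'E'
import numpy as np, cv2, json
from bench import readout, optics, ticket
def snap(name,tag):
    c=optics.read_camera(name); cv2.imwrite(f'pics/{tag}.png',c['color'])
    np.savez(f'pics/{tag}.npz',**{k:c[k] for k in ('vertical_fov','cx','cy','R','t')},h=c['color'].shape[0])
def K(tag):
    d=np.load(f'pics/{tag}.npz'); f=d['h']/2/np.tan(np.radians(d['vertical_fov'])/2); return d,f
def ray(tag,u,v):
    d,f=K(tag); R=d['R']; r=R.T@np.array([(u-d['cx'])/f,(v-d['cy'])/f,1]); return -R.T@d['t'], r/np.linalg.norm(r)
def onz(tag,u,v,z):
    o,r=ray(tag,u,v); return o+r*(z-o[2])/r[2]
def tri(*obs):
    A=np.zeros((3,3));b=np.zeros(3)
    for tag,u,v in obs:
        o,r=ray(tag,u,v);P=np.eye(3)-np.outer(r,r);A+=P;b+=P@o
    X=np.linalg.solve(A,b); 
    return X, [float(np.linalg.norm(np.cross(X-ray(*o_)[0],ray(*o_)[1]))) for o_ in obs]
def proj(tag,X):
    d,f=K(tag);c=d['R']@np.array(X,float)+d['t'];return c[0]/c[2]*f+d['cx'],c[1]/c[2]*f+d['cy']
E
python3 - <<'E'
from h import *
for n in('scene','side','wrist'):
    snap(n,n+'0'); d,f=K(n+'0'); print(n,f,d['cx'],d['cy'],(-d['R'].T@d['t']).round(),d['R'].round(2).tolist())
print(readout.observe())
E
ls pics
```

```text
scene 480.136460062292 283.53382807578663 211.13208591799372 [-245. -506. 1107.] [[0.52, -0.85, 0.01], [-0.61, -0.38, -0.7], [0.6, 0.36, -0.71]]
side 472.402155880844 277.98574880489144 200.73911360501157 [   -8. -1218.  1123.] [[0.91, -0.4, 0.01], [-0.23, -0.55, -0.8], [0.33, 0.73, -0.6]]
wrist 313.5667535237119 280.8346182314007 210.16173700488392 [130. 564. 372.] [[0.34, 0.94, -0.0], [0.9, -0.33, 0.28], [0.26, -0.1, -0.96]]
{'t': 0.15, 'q': array([1.08139872e+00, 3.13860193e-01, 4.52770780e-02, 1.30358820e+00,
       2.77717395e-05, 1.43119357e+00]), 'joint_velocities': array([ 1.96070940e-03, -1.83219874e-03,  4.37521307e-03,  4.69150836e-04,
        6.48323715e-05,  1.21789450e-03]), 'joint_torque': array([ 1.51241893e-03, -4.81064916e+01,  2.98815483e+01,  1.39259698e-02,
       -1.70042513e-04,  3.33206359e-06]), 'tcp_pos': array([196.89748734, 539.87650309, 244.61050472]), 'orientation': array([-2.25874269e-04,  1.74007094e-01,  9.84744159e-01, -6.49475455e-04]), 'force': array([ 0.50356058,  0.5055462 , -0.07998374]), 'torque': array([-0.04479275, -0.03758489,  0.00278712]), 'finger_force': 0.0, 'width': 0.9994933109813904}
scene0.npz
scene0.png
side0.npz
side0.png
wrist0.npz
wrist0.png
```

View pics/scene0.png

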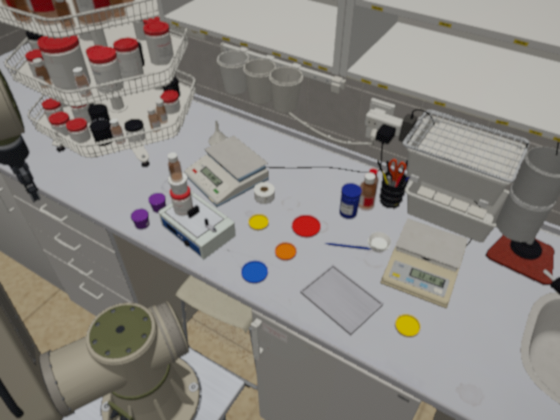

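View pics/side0.png

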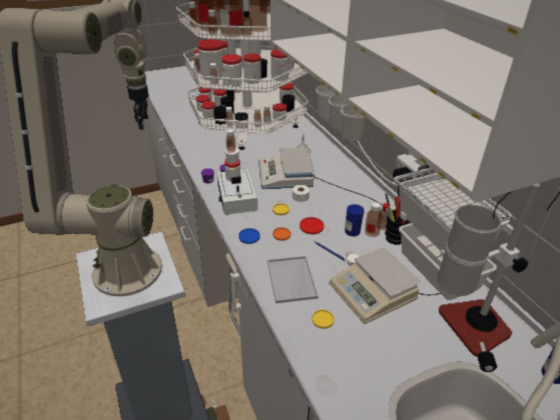

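Scene: bath (197,222) with the pile above it, up to the dropper (174,165). Trays: red (306,226), blue (255,271), orange (286,251), drip tray (342,298). The tray_orange candidates are (286,251) orange, (259,222) yellow and (407,325) yellow; the one at (286,251) fits by colour. The purple pots are at (140,218) and (157,201). Next I'll check this in enlarged crops.

```bash
python3 - <<'E'
from h import *
a=cv2.imread('pics/scene0.png')[140:340,135:400]; cv2.imwrite('pics/sc_c.png',cv2.resize(a,None,fx=3,fy=3,interpolation=cv2.INTER_CUBIC))
a=cv2.imread('pics/side0.png')[120:310,195:345]; cv2.imwrite('pics/si_c.png',cv2.resize(a,None,fx=3,fy=3,interpolation=cv2.INTER_CUBIC))
# colour blobs
for tag in('scene0','side0'):
    im=cv2.imread(f'pics/{tag}.png');hsv=cv2.cvtColor(im,cv2.COLOR_BGR2HSV)
    for n,lo,hi in(('red',(0,180,120),(5,255,255)),('orange',(7,180,120),(16,255,255)),('yellow',(20,180,120),(30,255,255)),('blue',(100,180,100),(115,255,255))):
        m=cv2.inRange(hsv,lo,hi);N,_,s,c=cv2.connectedComponentsWithStats(m)
        for i in range(1,N):
            if s[i,4]>120: print(tag,n,c[i].round(1),s[i])
E
```

```text
scene0 red [56.8 43.2] [ 39  37  38  13 209]
scene0 red [305.7 225.7] [293 216  27  20 426]
scene0 orange [285.1 251. ] [276 244  19  15 239]
scene0 yellow [258.1 221.6] [249 215  19  14 207]
scene0 yellow [407.2 325.2] [396 315  23  21 376]
scene0 blue [350.7 190.5] [343 185  17  12 156]
scene0 blue [254.2 271.6] [243 262  24  20 384]
side0 red [311.4 225.2] [301 218  22  15 274]
side0 orange [281.3 233.5] [274 228  16  12 146]
side0 yellow [322.6 318.6] [313 311  20  17 263]
side0 blue [248.9 235.7] [240 229  19  14 207]
```

View pics/sc_c.png

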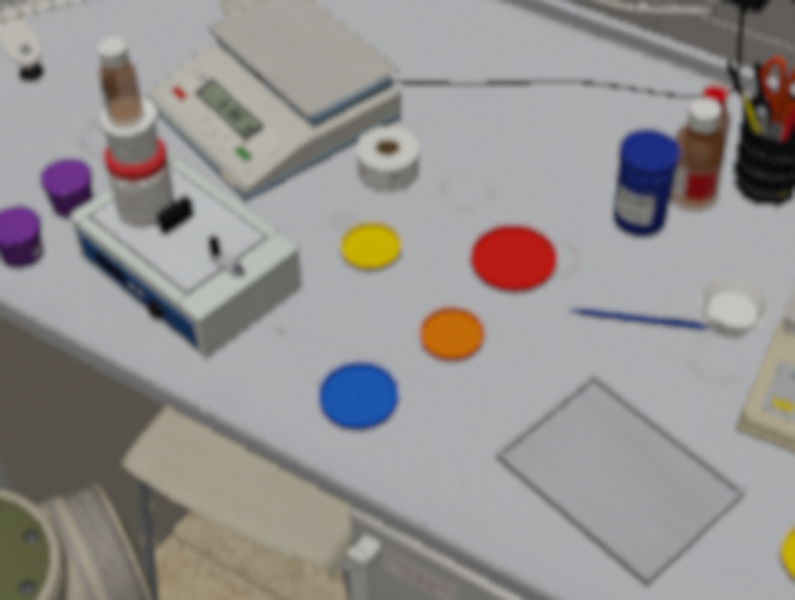

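View pics/si_c.png

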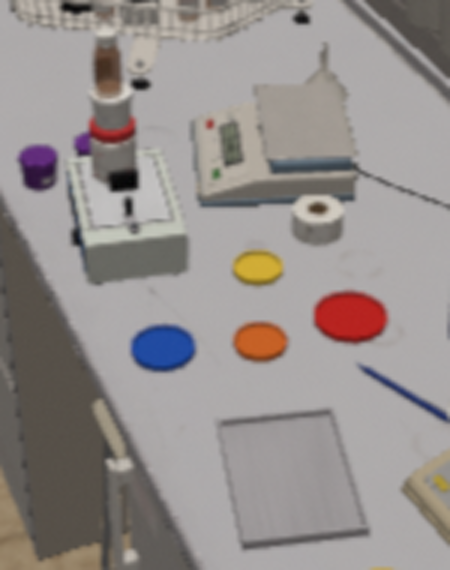

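The crops confirm it: the tray at scene (286,251) is the only orange one, the other two are yellow. In the bath the pile is at +y, the handle at crop (175,214) and the knob at (214,245). Now to triangulate.

```bash
python3 - <<'E'
from h import *
S=lambda u,v:('scene0',u/3+135-.33,v/3+140-.33)
D=lambda u,v:('side0',u/3+195-.33,v/3+120-.33)
P=dict(red=(S(514,258),D(350,317)),blue=(S(359,396),D(163,347)),orange=(S(452,334),D(260,341)),
d1=(S(594,378),D(331,411)),d2=(S(497,458),D(219,421)),d3=(S(648,583),D(244,546)),d4=(S(743,493),D(368,533)),
bR=(S(299,248),D(186,232)),bF=(S(205,322),D(88,245)),
handle=(S(175,208),D(123,176)),knobtop=(S(213,239),D(128,200)),
captop=(S(112,46),D(106,32)),pottop=(S(129,113),D(112,93)),lid=(S(135,152),D(113,126)),jarbase=(S(144,212),D(114,176)))
for k,v in P.items():
    X,e=tri(*v);print(k,X.round(1),np.round(e,1))
for t in P['captop'],P['handle']: print([onz(*o,z).round(1).tolist() for o in t for z in (275,98)])
E
```

```text
red [659.2 -40.4  13.1] [0.1 0.1]
blue [426.8  -3.9  14. ] [0.6 0.6]
orange [538.2 -39.1  13.7] [0.4 0.4]
d1 [ 561.3 -184.1   16. ] [0.2 0.2]
d2 [ 436.5 -149.9   14.8] [2.8 2.8]
d3 [ 392.5 -324.    11.6] [0.3 0.3]
d4 [ 518.9 -356.9   10.2] [0.8 0.8]
bR [505.7 116.9  80. ] [1. 1.]
bF [382.9 135.7  81.5] [2.2 2.2]
handle [467.8 237.7 101.2] [0.8 0.8]
knobtop [452.8 178.3 104.6] [0.1 0.1]
captop [468.4 279.7 287.5] [0.7 0.7]
pottop [473.4 281.6 200.2] [1.1 1.1]
lid [472.7 283.3 149.8] [0.9 0.9]
jarbase [469.6 283.8  71.1] [0.4 0.4]
[[478.4, 291.0, 275.0], [632.3, 460.8, 98.0], [476.3, 303.4, 275.0], [577.4, 621.0, 98.0]]
[[345.4, 109.6, 275.0], [471.0, 240.7, 98.0], [386.2, -10.7, 275.0], [468.5, 241.3, 98.0]]
```

View pics/wrist0.png

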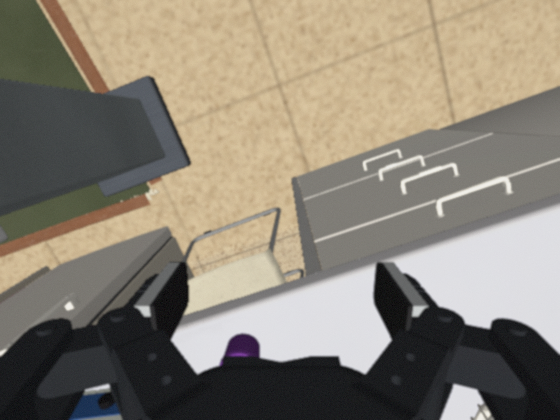

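Positions are good to a few mm, with heights reading about 3.5 mm high in common. The drip tray's yaw is about -14.6°. Next: raise, turn and move above the pile.

>>> step_arm --steps '[{"grip":-1,"z":-0.045},{"grip":-1,"z":-0.045},{"grip":-1,"z":-0.045},{"grip":-1,"twist":10.25},{"grip":-1,"twist":10.25}]'

```text
schema error: expected keys grip, x, y, z, twist
```

>>> step_arm --steps '[{"grip":-1,"twist":10.25},{"grip":-1,"twist":10.25},{"grip":-1,"twist":10.25},{"grip":-1,"twist":10.25},{"grip":-1,"twist":10.25}]'

```text
schema error: expected keys grip, x, y, z, twist
```

>>> step_arm --steps '[{"grip":-1,"twist":10.25},{"grip":-1,"x":-0.028,"y":0.046},{"grip":-1,"x":-0.028,"y":0.046},{"grip":-1,"x":-0.028,"y":0.046},{"grip":-1,"x":-0.028,"y":0.046}]'

```text
schema error: expected keys grip, x, y, z, twist
```

>>> step_arm --steps '[{"grip":-1,"x":-0.028,"y":0.046},{"grip":-1,"x":-0.028,"y":0.046},{"grip":-1,"x":-0.028,"y":0.046},{"grip":-1},{"grip":-1}]'

```text
schema error: expected keys grip, x, y, z, twist
```

```bash
cat >> h.py <<'E'
def pose():
    s=readout.observe(); w,x,y,z=s['orientation']
    ty=np.array([2*(x*y-w*z),1-2*(x*x+z*z)]); tx=np.array([1-2*(y*y+z*z),2*(x*y+w*z)])
    return s,s['tcp_pos'],tx,ty
def go(x,y,z):
    s,p,tx,ty=pose(); d=np.array([x,y])-p[:2]
    print('t',s['t'],'tcp',p.round(1),'yawY',np.degrees(np.arctan2(ty[1],ty[0])).round(1),'tool dx,dy,dz mm',(d@tx).round(1),(d@ty).round(1),(p[2]-z).round(1),'F',s['force'].round(1),'w',round(s['width'],3),'q',s['q'].round(2))
E
python3 - <<'E'
from h import *
go(470,282,380); snap('wrist','w1')
E
```

```text
t 0.15 tcp [196.9 539.9 244.6] yawY 70.0 tool dx,dy,dz mm -344.9 -148.7 -135.4 F [ 0.5  0.5 -0.1] w 0.999 q [1.08 0.31 0.05 1.3  0.   1.43]
```

View pics/w1.png

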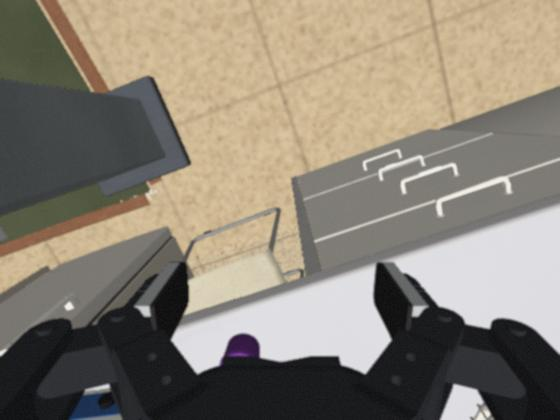

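The moves were refused and nothing moved: every row needs all five keys. I'll send them again.

>>> step_arm --steps '[{"grip":-1,"x":0,"y":0,"z":-0.045,"twist":0},{"grip":-1,"x":0,"y":0,"z":-0.045,"twist":10.25},{"grip":-1,"x":0,"y":0,"z":-0.045,"twist":10.25},{"grip":-1,"x":0,"y":0,"z":0,"twist":10.25},{"grip":-1,"x":0,"y":0,"z":0,"twist":10.25}]'

```text
t: 0.82
tcp_pos: [197.2, 540.5, 381.0]
orientation: [-0.0, 0.51, 0.86, 0.001]
force: [0.1, 0.7, -0.6]
width: 1.0
finger_force: 0.0
```

>>> step_arm --steps '[{"grip":-1,"x":0,"y":0,"z":0,"twist":10.25},{"grip":-1,"x":0,"y":0,"z":0,"twist":10.25},{"grip":-1,"x":0,"y":0,"z":0,"twist":10.25},{"grip":-1,"x":0,"y":0,"z":0,"twist":10.25},{"grip":-1,"x":0,"y":0,"z":0,"twist":0}]'

```text
t: 1.45
tcp_pos: [197.1, 540.1, 380.1]
orientation: [0.0, 0.777, 0.63, -0.0]
force: [-0.2, -0.0, 0.1]
width: 1.001
finger_force: 0.0
```

```bash
python3 - <<'E'
from h import *
go(472,282,380)
E
```

```text
t 1.45 tcp [197.1 540.1 380.1] yawY -11.9 tool dx,dy,dz mm -195.7 322.4 0.1 F [-0.2 -0.   0.1] w 1.001 q [ 1.08  0.32  0.39  1.64 -0.    2.86]
```

>>> step_arm --steps '[{"grip":-1,"x":-0.028,"y":0.046,"z":0,"twist":0},{"grip":-1,"x":-0.028,"y":0.046,"z":0,"twist":0},{"grip":-1,"x":-0.028,"y":0.046,"z":0,"twist":0},{"grip":-1,"x":-0.028,"y":0.046,"z":0,"twist":0},{"grip":-1,"x":-0.028,"y":0.046,"z":0,"twist":0}]'

```text
t: 2.08
tcp_pos: [393.8, 354.0, 380.3]
orientation: [-0.0, 0.776, 0.631, 0.0]
force: [-0.1, 0.9, 0.4]
width: 1.001
finger_force: 0.0
```

>>> step_arm --steps '[{"grip":-1,"x":0,"y":0.046,"z":0,"twist":0},{"grip":-1,"x":0,"y":0.046,"z":0,"twist":0},{"grip":-1,"x":0,"y":0,"z":0,"twist":0},{"grip":-1,"x":0,"y":0,"z":0,"twist":0},{"grip":-1,"x":0,"y":0,"z":0,"twist":0}]'

```text
t: 2.7
tcp_pos: [481.8, 336.5, 380.8]
orientation: [-0.0, 0.777, 0.63, 0.0]
force: [0.1, 0.1, 0.1]
width: 1.001
finger_force: 0.0
```

```bash
python3 - <<'E'
from h import *
go(472,282,380); snap('wrist','w1')
E
```

```text
t 2.7 tcp [481.8 336.5 380.8] yawY -11.9 tool dx,dy,dz mm -55.3 1.7 0.8 F [0.1 0.1 0.1] w 1.001 q [0.47 0.35 0.43 1.65 0.   2.25]
```

>>> step_arm --steps '[{"grip":-1,"x":-0.028,"y":0,"z":0,"twist":0},{"grip":-1,"x":-0.027,"y":0,"z":0,"twist":0},{"grip":-1,"x":0,"y":0,"z":0,"twist":0},{"grip":-1,"x":0,"y":0,"z":0,"twist":0},{"grip":-1,"x":0,"y":0,"z":0,"twist":0}]'

```text
t: 3.38
tcp_pos: [471.2, 283.1, 380.3]
orientation: [-0.0, 0.777, 0.63, 0.0]
force: [-0.6, -0.4, 1.5]
width: 1.003
finger_force: 0.0
```

```bash
python3 - <<'E'
from h import *
go(472,282,380); snap('wrist','w2')
a=np.hstack([cv2.imread(f'pics/w{i}.png')[0:420] for i in(1,2)])
cv2.imwrite('pics/w12.png',cv2.resize(a,(800,300),interpolation=cv2.INTER_AREA))
E
```

```text
t 3.375 tcp [471.2 283.1 380.3] yawY -12.0 tool dx,dy,dz mm -1.0 1.0 0.3 F [-0.6 -0.4  1.5] w 1.003 q [0.39 0.27 0.31 1.61 0.   2.17]
```

View pics/w12.png

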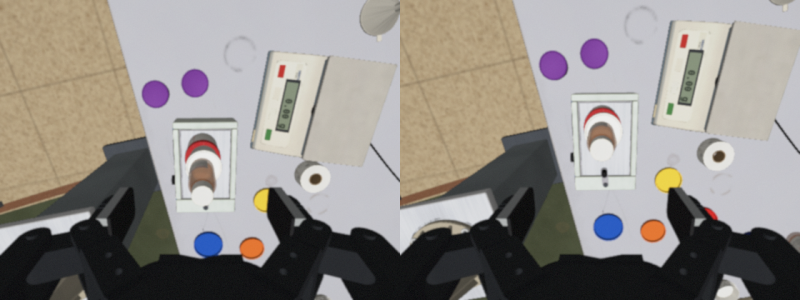

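Both wrist views show the bath roughly aligned with the tool, with the dropper cap at w1 (202,196) and w2 (600,149). An enlarged crop gives the exact pixels.

```bash
python3 - <<'E'
from h import *
a=np.hstack([cv2.imread('pics/w1.png')[155:305,235:335],cv2.imread('pics/w2.png')[120:270,235:335]])
cv2.imwrite('pics/w12c.png',cv2.resize(a,None,fx=4,fy=4,interpolation=cv2.INTER_CUBIC))
E
```

```text
(no output)
```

View pics/w12c.png

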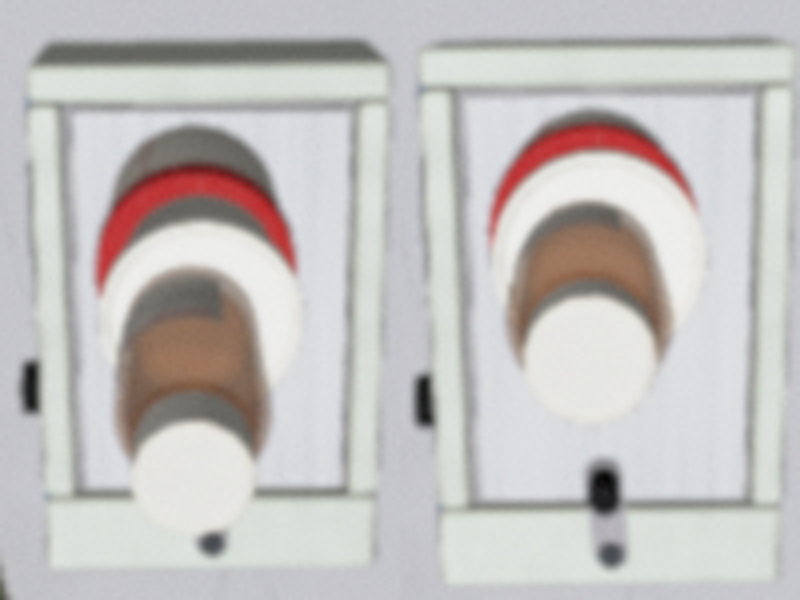

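```bash
python3 - <<'E'
from h import *
A=lambda u,v:('w1',u/4+235-.375,v/4+155-.375)
B=lambda u,v:('w2',(u-400)/4+235-.375,v/4+120-.375)
P=dict(fl=(A(30,68),B(420,48)),fr=(A(388,65),B(792,43)),nr=(A(375,567),B(776,582)),nl=(A(50,567),B(443,582)),
cap=(A(193,475),B(590,358)),pot=(A(200,322),B(598,255)),lid=(A(197,268),B(592,232)),pivot=(A(211,544),B(612,554)))
Z=dict(cap=284,pot=196,lid=150,pivot=75)
for k,v in P.items():
    X,e=tri(*v);print(k,X.round(1),np.round(e,1),[onz(*o,Z.get(k,70)).round(1)[:2].tolist() for o in v])
print('knob',onz(*B(603,487),98.5).round(1))
Q={k:np.mean([onz(*o,70) for o in P[k]],0) for k in('fl','fr','nr','nl')}
for a,b in(('fl','fr'),('nl','nr'),('nl','fl'),('nr','fr')):
    d=Q[b]-Q[a];print(a,b,np.linalg.norm(d).round(1),np.degrees(np.arctan2(d[1],d[0])).round(1))
c=sum(Q.values())/4;print('centre of top',c)
E
```

```text
fl [429.1 347.7  72.3] [0.3 0.3] [[429.1, 347.3], [428.5, 347.7]]
fr [551.5 323.6  75.8] [0.2 0.2] [[552.4, 322.5], [552.1, 323.3]]
nr [514.5 126.3  69.6] [0.7 0.7] [[515.2, 126.4], [513.8, 126.7]]
nl [389.5 153.7  71.5] [0.2 0.2] [[389.4, 152.8], [389.0, 153.1]]
cap [473.7 287.4 278.3] [0. 0.] [[474.3, 290.4], [474.1, 289.0]]
pot [477.1 292.1 204.7] [0. 0.] [[476.5, 288.8], [476.8, 290.4]]
lid [475.4 287.2 144.8] [0.5 0.5] [[476.1, 288.8], [475.1, 288.2]]
pivot [455.2 156.7  82.1] [0.3 0.3] [[454.2, 152.7], [455.0, 153.4]]
knob [458.8 189.9  98.5]
fl fr 125.9 -11.3
nl nr 128.1 -11.9
nl fl 198.5 78.5
nr fr 200.0 79.1
centre of top [471.1830219  237.46334005  70.        ]
```

>>> step_arm --steps '[{"grip":-1,"x":0.007,"y":0.0015,"z":0.037,"twist":0},{"grip":-1,"x":0,"y":0,"z":0.04,"twist":0},{"grip":-1,"x":0,"y":0,"z":0.04,"twist":0},{"grip":-1,"x":0,"y":0,"z":0.03,"twist":0},{"grip":-1,"x":0,"y":0,"z":0,"twist":0}]'

```text
t: 4.05
tcp_pos: [472.7, 288.6, 230.7]
orientation: [-0.001, 0.777, 0.629, -0.003]
force: [-0.8, 0.1, 0.6]
width: 0.996
finger_force: 0.0
```

```bash
python3 - <<'E'
from h import *
go(474.2,289.5,233)
for tag in('w1','w2'):
    im=cv2.imread(f'pics/{tag}.png');hsv=cv2.cvtColor(im,cv2.COLOR_BGR2HSV)
    for n,lo,hi in(('orange',(7,150,120),(16,255,255)),('blue',(100,150,80),(118,255,255))):
        m=cv2.inRange(hsv,lo,hi);N,_,s,c=cv2.connectedComponentsWithStats(m)
        for i in range(1,N):
            if s[i,4]>250: print(tag,n,c[i].round(1),s[i],onz(tag,*c[i],8).round(1))
for tag,n,u,v in(('scene0','red',305.7,225.7),('scene0','or',285.1,251),('scene0','bl',254.2,271.6),('side0','red',311.4,225.2),('side0','or',281.3,233.5),('side0','bl',248.9,235.7)): print(tag,n,onz(tag,u,v,8).round(1))
E
```

```text
t 4.05 tcp [472.7 288.6 230.7] yawY -12.0 tool dx,dy,dz mm 1.2 1.3 -2.3 F [-0.8  0.1  0.6] w 0.996 q [ 0.4   0.28 -0.03  1.26  0.    2.18]
w1 orange [352.1 347.4] [336 333  33  29 750] [544.  -30.9   8. ]
w1 blue [291.3 342.1] [ 273  325   38   36 1050] [433.    4.6   8. ]
w2 orange [353.9 322.8] [338 308  33  31 798] [544.2 -30.8   8. ]
w2 blue [291.2 317.4] [ 272  300   39   36 1124] [432.7   4.6   8. ]
scene0 red [662.7 -37.5   8. ]
scene0 or [541.4 -36.3   8. ]
scene0 bl [429.8  -1.1   8. ]
side0 red [663.  -34.3   8. ]
side0 or [541.  -33.4   8. ]
side0 bl [428.7   1.5   8. ]
```

>>> step_arm --squeeze 25 --steps '[{"grip":-1,"x":0.001,"y":0.0015,"z":-0.002,"twist":0},{"grip":1,"x":0,"y":0,"z":0,"twist":0},{"grip":1,"x":0,"y":0,"z":0,"twist":0},{"grip":1,"x":0,"y":0,"z":0,"twist":0},{"grip":1,"x":0,"y":0,"z":0,"twist":0}]'

```text
t: 4.68
tcp_pos: [476.1, 289.6, 236.0]
orientation: [0.0, 0.777, 0.629, 0.001]
force: [-1.2, 0.5, 3.8]
width: 0.405
finger_force: 27.3
```

>>> step_arm --steps '[{"grip":1,"x":0,"y":0,"z":0,"twist":0},{"grip":1,"x":0,"y":0,"z":0,"twist":0},{"grip":1,"x":0,"y":0,"z":0,"twist":0},{"grip":1,"x":0,"y":0,"z":0,"twist":0},{"grip":1,"x":0,"y":0,"z":0,"twist":0}]'

```text
t: 5.3
tcp_pos: [476.1, 289.6, 236.0]
orientation: [0.0, 0.777, 0.629, 0.001]
force: [-1.0, 0.0, 5.9]
width: 0.408
finger_force: 27.5
```

>>> step_arm --steps '[{"grip":1,"x":0,"y":0,"z":-0.008,"twist":0},{"grip":1,"x":0,"y":0,"z":-0.014,"twist":0},{"grip":1,"x":0,"y":0,"z":-0.018,"twist":0},{"grip":1,"x":-0.018,"y":0.008,"z":0,"twist":0},{"grip":1,"x":-0.037,"y":0.016,"z":0,"twist":0}]'

```text
t: 5.92
tcp_pos: [488.0, 230.3, 275.2]
orientation: [0.0, 0.777, 0.63, 0.0]
force: [0.5, 0.3, -0.9]
width: 0.41
finger_force: 27.0
```

>>> step_arm --steps '[{"grip":1,"x":-0.046,"y":0.02,"z":0,"twist":0},{"grip":1,"x":-0.046,"y":0.02,"z":0,"twist":0},{"grip":1,"x":-0.046,"y":0.02,"z":0,"twist":0},{"grip":1,"x":-0.046,"y":0.02,"z":0,"twist":0},{"grip":1,"x":-0.037,"y":0.016,"z":0,"twist":0}]'

```text
t: 6.55
tcp_pos: [535.4, -8.4, 274.9]
orientation: [-0.0, 0.778, 0.628, -0.0]
force: [-0.3, 0.2, -1.0]
width: 0.408
finger_force: 27.0
```

>>> step_arm --steps '[{"grip":1,"x":-0.018,"y":0.008,"z":0,"twist":0},{"grip":1,"x":-0.007,"y":0.004,"z":0.01,"twist":0},{"grip":1,"x":0,"y":0,"z":0.03,"twist":0},{"grip":1,"x":0,"y":0,"z":0.04,"twist":0},{"grip":1,"x":0,"y":0,"z":0.04,"twist":0}]'

```text
t: 7.18
tcp_pos: [541.7, -31.2, 153.6]
orientation: [-0.0, 0.777, 0.63, 0.0]
force: [0.6, -1.0, -0.7]
width: 0.408
finger_force: 27.0
```

>>> step_arm --steps '[{"grip":1,"x":0,"y":0,"z":0.03,"twist":0},{"grip":1,"x":0,"y":0,"z":0.025,"twist":0},{"grip":1,"x":0,"y":0,"z":0.02,"twist":0},{"grip":1,"x":0,"y":0,"z":0,"twist":0},{"grip":1,"x":0,"y":0,"z":0,"twist":0}]'

```text
t: 7.8
tcp_pos: [542.4, -31.8, 80.7]
orientation: [0.0, 0.777, 0.629, 0.0]
force: [0.1, 0.6, -1.3]
width: 0.409
finger_force: 27.0
```

```bash
python3 - <<'E'
from h import *
go(543.3,-32,44.5)
snap('scene','s2');snap('side','d2')
a=np.hstack([cv2.imread('pics/s2.png')[150:300,200:350],cv2.imread('pics/d2.png')[150:300,210:330]])
cv2.imwrite('pics/sd2.png',cv2.resize(a,None,fx=2.9,fy=2.9,interpolation=cv2.INTER_CUBIC))
E
```

```text
t 7.8 tcp [542.4 -31.8  80.7] yawY -12.0 tool dx,dy,dz mm -0.0 1.0 36.2 F [ 0.1  0.6 -1.3] w 0.409 q [-0.21  0.36 -0.31  0.9   0.    1.57]
```

View pics/sd2.png

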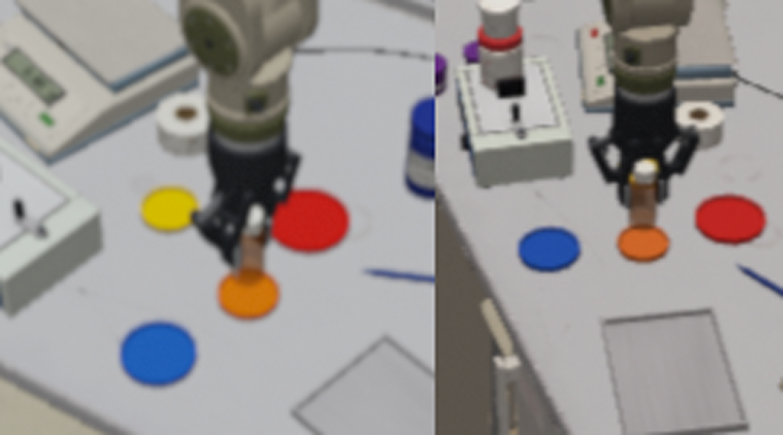

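The bottle hangs upright and centred over the orange tray in both views: scene crop tray (249,293), side crop tray (643,243). Lowering it now.

>>> step_arm --steps '[{"grip":1,"x":0,"y":0.001,"z":0.018,"twist":0},{"grip":1,"x":0,"y":0,"z":0.011,"twist":0},{"grip":1,"x":0,"y":0,"z":0.004,"twist":0},{"grip":1,"x":0,"y":0,"z":0.002,"twist":0},{"grip":1,"x":0,"y":0,"z":0,"twist":0}]'

```text
t: 8.52
tcp_pos: [543.1, -32.6, 45.9]
orientation: [0.0, 0.777, 0.629, 0.0]
force: [-2.1, -1.0, 2.3]
width: 0.411
finger_force: 27.4
```

>>> step_arm --steps '[{"grip":1,"x":0,"y":0,"z":0.001,"twist":0},{"grip":1,"x":0,"y":0,"z":0,"twist":0},{"grip":0.6,"x":0,"y":0,"z":0,"twist":0},{"grip":-0.2,"x":0,"y":0,"z":0,"twist":0},{"grip":-1,"x":0,"y":0,"z":0,"twist":0}]'

```text
t: 9.15
tcp_pos: [543.6, -32.7, 44.4]
orientation: [0.0, 0.777, 0.629, 0.0]
force: [-1.2, 0.5, 0.3]
width: 0.791
finger_force: 0.0
```

>>> step_arm --steps '[{"grip":-1,"x":0,"y":0,"z":0,"twist":0},{"grip":-1,"x":0,"y":0,"z":0,"twist":0},{"grip":-1,"x":0,"y":0,"z":-0.015,"twist":0},{"grip":-1,"x":0,"y":0,"z":-0.05,"twist":0},{"grip":-1,"x":0,"y":0,"z":-0.06,"twist":0}]'

```text
t: 9.78
tcp_pos: [542.3, -32.5, 170.6]
orientation: [-0.001, 0.777, 0.629, -0.001]
force: [2.1, -0.5, -0.2]
width: 0.998
finger_force: 0.0
```

>>> step_arm --steps '[{"grip":-1,"x":0,"y":0,"z":-0.06,"twist":0},{"grip":-1,"x":0,"y":0,"z":-0.055,"twist":0},{"grip":-1,"x":0,"y":0,"z":-0.02,"twist":0},{"grip":-1,"x":0,"y":0,"z":0,"twist":0},{"grip":-1,"x":0,"y":0,"z":0,"twist":0}]'

```text
t: 10.4
tcp_pos: [542.6, -32.5, 303.4]
orientation: [-0.001, 0.777, 0.629, -0.0]
force: [-0.2, -0.5, -0.3]
width: 0.995
finger_force: 0.0
```

```bash
python3 - <<'E'
from h import *
go(476.3,289.5,305)
snap('wrist','w3')
E
```

```text
t 10.4 tcp [542.6 -32.5 303.4] yawY -12.0 tool dx,dy,dz mm 301.0 -132.0 -1.6 F [-0.2 -0.5 -0.3] w 0.995 q [-0.21  0.24  0.09  1.42  0.    1.57]
```

View pics/w3.png

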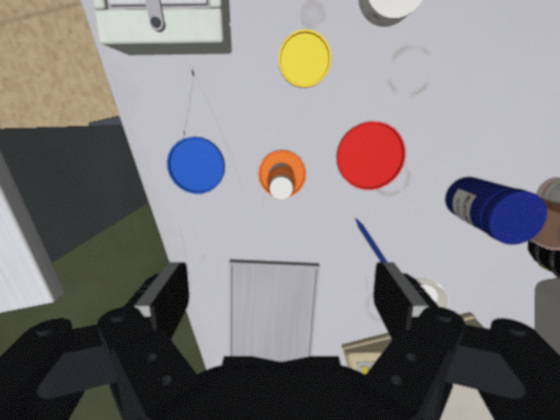

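The dropper stands in the orange tray, cap at (281,187), tray at (282,173). From this view I'll take the red tray (371,155), the blue tray (196,165) and the drip tray's far corners (231,261), (319,264).

```bash
python3 - <<'E'
from h import *
im=cv2.imread('pics/w3.png');hsv=cv2.cvtColor(im,cv2.COLOR_BGR2HSV)
for n,lo,hi in(('red',(0,150,100),(5,255,255)),('blue',(100,150,80),(118,255,255))):
    m=cv2.inRange(hsv,lo,hi);N,_,s,c=cv2.connectedComponentsWithStats(m)
    for i in range(1,N):
        if s[i,4]>500: print(n,c[i].round(1),s[i],onz('w3',*c[i],8).round(1))
a=onz('w3',231,261,12);b=onz('w3',319,264,12);print(a,b,np.linalg.norm(a-b),np.degrees(np.arctan2(*(b-a)[1::-1])))
E
```

```text
red [370.7 155.1] [ 337  122   68   67 3532] [665.4 -33.6   8. ]
blue [195.4 164.7] [ 168  138   56   55 2425] [432.6   2.6   8. ]
blue [516.9 217. ] [ 489  191   57   52 2297] [ 856.3 -162.7    8. ]
[ 444.98655014 -143.16184551   12.        ] [ 569.92267151 -174.53570804   12.        ] 128.8151919356368 -14.096582494531214
```

>>> step_arm --steps '[{"grip":-1,"x":0.035,"y":-0.015,"z":0,"twist":0},{"grip":-1,"x":0.055,"y":-0.024,"z":0,"twist":0},{"grip":-1,"x":0.055,"y":-0.024,"z":0,"twist":0},{"grip":-1,"x":0.055,"y":-0.024,"z":0,"twist":0},{"grip":-1,"x":0.055,"y":-0.024,"z":0,"twist":0}]'

```text
t: 11.08
tcp_pos: [486.6, 241.4, 302.7]
orientation: [-0.0, 0.777, 0.629, -0.001]
force: [0.8, 0.1, 0.5]
width: 1.0
finger_force: 0.0
```

>>> step_arm --steps '[{"grip":-1,"x":0.035,"y":-0.015,"z":0,"twist":0},{"grip":-1,"x":0.011,"y":-0.006,"z":0.02,"twist":0},{"grip":-1,"x":0,"y":0,"z":0.02,"twist":0},{"grip":-1,"x":0,"y":0,"z":0,"twist":0},{"grip":-1,"x":0,"y":0,"z":0,"twist":0}]'

```text
t: 11.7
tcp_pos: [476.8, 289.0, 264.1]
orientation: [-0.0, 0.777, 0.629, -0.0]
force: [0.5, -0.2, 1.1]
width: 0.998
finger_force: 0.0
```

```bash
python3 - <<'E'
from h import *
go(476.3,289.5,172); snap('wrist','w4'); a=cv2.imread('pics/w4.png'); cv2.imwrite('pics/w4c.png',cv2.resize(a[100:400,160:400],None,fx=2,fy=2,interpolation=cv2.INTER_CUBIC))
E
```

```text
t 11.7 tcp [476.8 289.  264.1] yawY -12.1 tool dx,dy,dz mm 0.4 -0.5 92.1 F [ 0.5 -0.2  1.1] w 0.998 q [0.4  0.28 0.04 1.34 0.   2.18]
```

View pics/w4c.png

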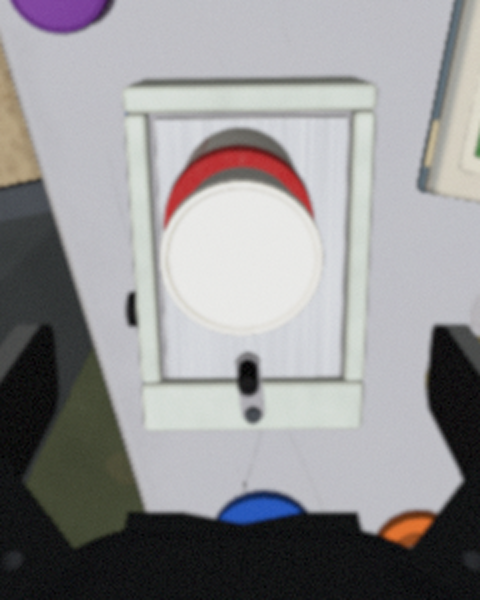

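```bash
python3 - <<'E'
from h import *
print('pot',onz('w4',280.8,228.6,196),'diam', np.linalg.norm(onz('w4',240.5,228.6,196)-onz('w4',321.5,228.6,196)))
l=onz('w4',241.8,205,150);r=onz('w4',316.8,205,150);t=onz('w4',279,172.8,150);print('lid',l,r,t,'centre',t-31*np.array([.208,.978,0]))
print('knob',onz('w4',284,287,98.5),'piv',onz('w4',286.3,306.8,75), 'cover corners',[onz('w4',160+u/2,100+v/2,70).round(1).tolist() for u,v in((152,116),(350,116),(160,380),(344,380))])
E
```

```text
pot [477.44921324 289.8928846  196.        ] diam 53.60840355725686
lid [447.67812105 299.91396102 150.        ] [506.3278977 287.4489053 150.       ] [482.20125251 319.06822653 150.        ] centre [475.75325251 288.75022653 150.        ]
knob [459.95367133 191.73571596  98.5       ] piv [454.71353654 152.7285768   75.        ] cover corners [[439.2, 330.1, 70.0], [538.0, 309.1, 70.0], [406.3, 182.3, 70.0], [510.2, 160.3, 70.0]]
```

>>> step_arm --squeeze 20 --steps '[{"grip":-1,"x":0.001,"y":0,"z":0.03,"twist":0},{"grip":-1,"x":0,"y":0,"z":0.03,"twist":0},{"grip":-1,"x":0,"y":0,"z":0.022,"twist":0},{"grip":-1,"x":0,"y":0,"z":0.01,"twist":0},{"grip":-1,"x":0,"y":0,"z":0,"twist":0}]'

```text
t: 12.38
tcp_pos: [477.2, 290.1, 172.5]
orientation: [-0.0, 0.778, 0.629, -0.0]
force: [0.4, 0.8, 0.2]
width: 1.002
finger_force: 0.0
```

>>> step_arm --steps '[{"grip":1,"x":0,"y":0,"z":0,"twist":0},{"grip":1,"x":0,"y":0,"z":0,"twist":0},{"grip":1,"x":0,"y":0,"z":0,"twist":0},{"grip":1,"x":0,"y":0,"z":0,"twist":0},{"grip":1,"x":0,"y":0,"z":0,"twist":0}]'

```text
t: 13.0
tcp_pos: [477.7, 290.7, 173.5]
orientation: [0.0, 0.777, 0.629, 0.001]
force: [-1.6, 0.4, 5.7]
width: 0.605
finger_force: 20.6
```

>>> step_arm --steps '[{"grip":1,"x":0,"y":0,"z":-0.004,"twist":0},{"grip":1,"x":0,"y":0,"z":-0.01,"twist":0},{"grip":1,"x":0,"y":0,"z":-0.026,"twist":0},{"grip":1,"x":0,"y":0,"z":0,"twist":0},{"grip":1,"x":0,"y":0,"z":0,"twist":0}]'

```text
t: 13.62
tcp_pos: [477.0, 290.2, 212.0]
orientation: [-0.0, 0.777, 0.629, -0.0]
force: [-0.1, 0.3, -0.2]
width: 0.605
finger_force: 21.1
```

>>> step_arm --steps '[{"grip":1,"x":-0.02,"y":0.001,"z":0,"twist":0},{"grip":1,"x":-0.04,"y":0.002,"z":0,"twist":0},{"grip":1,"x":-0.045,"y":0.0025,"z":0,"twist":0},{"grip":1,"x":-0.045,"y":0.0025,"z":0,"twist":0},{"grip":1,"x":-0.045,"y":0.0025,"z":0,"twist":0}]'

```text
t: 14.25
tcp_pos: [445.2, 95.3, 211.5]
orientation: [-0.0, 0.777, 0.629, -0.001]
force: [0.8, -0.5, 0.2]
width: 0.602
finger_force: 21.0
```

>>> step_arm --steps '[{"grip":1,"x":-0.045,"y":0.0025,"z":0,"twist":0},{"grip":1,"x":-0.035,"y":0.002,"z":0,"twist":0},{"grip":1,"x":-0.015,"y":0.001,"z":0.015,"twist":0},{"grip":1,"x":0,"y":0,"z":0.035,"twist":0},{"grip":1,"x":0,"y":0,"z":0.045,"twist":0}]'

```text
t: 14.88
tcp_pos: [432.0, 2.2, 116.6]
orientation: [0.001, 0.778, 0.628, 0.0]
force: [1.1, -0.4, -0.5]
width: 0.603
finger_force: 21.1
```

>>> step_arm --steps '[{"grip":1,"x":0,"y":0,"z":0.035,"twist":0},{"grip":1,"x":0,"y":0,"z":0.025,"twist":0},{"grip":1,"x":0,"y":0,"z":0.01,"twist":0},{"grip":1,"x":0,"y":0,"z":0,"twist":0},{"grip":1,"x":0,"y":0,"z":0,"twist":0}]'

```text
t: 15.5
tcp_pos: [432.9, 3.1, 48.2]
orientation: [0.001, 0.777, 0.629, 0.001]
force: [0.9, 0.2, -0.8]
width: 0.602
finger_force: 21.1
```

```bash
python3 - <<'E'
from h import *
go(432.5,3,28)
E
```

```text
t 15.5 tcp [432.9   3.1  48.2] yawY -12.0 tool dx,dy,dz mm -0.2 -0.4 20.2 F [ 0.9  0.2 -0.8] w 0.602 q [-0.18  0.21 -0.62  0.74  0.    1.6 ]
```

>>> step_arm --steps '[{"grip":1,"x":0,"y":0,"z":0.012,"twist":0},{"grip":1,"x":0,"y":0,"z":0.006,"twist":0},{"grip":1,"x":0,"y":0,"z":0.002,"twist":0},{"grip":1,"x":0,"y":0,"z":0,"twist":0},{"grip":1,"x":0,"y":0,"z":0,"twist":0}]'

```text
t: 16.12
tcp_pos: [431.8, 3.4, 27.5]
orientation: [-0.0, 0.777, 0.629, -0.0]
force: [-2.5, -0.2, 6.1]
width: 0.602
finger_force: 21.3
```

>>> step_arm --steps '[{"grip":1,"x":0,"y":0,"z":0.001,"twist":0},{"grip":1,"x":0,"y":0,"z":0,"twist":0},{"grip":1,"x":0,"y":0,"z":0,"twist":0},{"grip":1,"x":0,"y":0,"z":0,"twist":0},{"grip":1,"x":0,"y":0,"z":0,"twist":0}]'

```text
t: 16.75
tcp_pos: [431.8, 3.5, 27.4]
orientation: [-0.0, 0.777, 0.629, -0.0]
force: [-5.5, 0.5, 16.4]
width: 0.603
finger_force: 22.0
```

>>> step_arm --steps '[{"grip":1,"x":0,"y":0,"z":-0.001,"twist":0},{"grip":1,"x":0,"y":0,"z":0,"twist":0},{"grip":0,"x":0,"y":0,"z":0,"twist":0},{"grip":-1,"x":0,"y":0,"z":0,"twist":0},{"grip":-1,"x":0,"y":0,"z":0,"twist":0}]'

```text
t: 17.38
tcp_pos: [432.2, 3.4, 27.1]
orientation: [-0.0, 0.777, 0.629, -0.0]
force: [-0.7, -0.2, 0.5]
width: 0.991
finger_force: 0.0
```

>>> step_arm --steps '[{"grip":-1,"x":0,"y":0,"z":0,"twist":0},{"grip":-1,"x":0,"y":0,"z":-0.015,"twist":0},{"grip":-1,"x":0,"y":0,"z":-0.045,"twist":0},{"grip":-1,"x":0,"y":0,"z":-0.06,"twist":0},{"grip":-1,"x":0,"y":0,"z":-0.06,"twist":0}]'

```text
t: 18.0
tcp_pos: [431.8, 3.4, 208.9]
orientation: [-0.0, 0.777, 0.629, -0.0]
force: [1.3, 1.3, 0.5]
width: 1.004
finger_force: 0.0
```

>>> step_arm --steps '[{"grip":-1,"x":0,"y":0,"z":-0.025,"twist":0},{"grip":-1,"x":0.025,"y":-0.001,"z":0,"twist":0},{"grip":-1,"x":0.055,"y":-0.003,"z":0,"twist":0},{"grip":-1,"x":0.055,"y":-0.003,"z":0,"twist":0},{"grip":-1,"x":0.055,"y":-0.003,"z":0,"twist":0}]'

```text
t: 18.62
tcp_pos: [462.3, 192.9, 232.3]
orientation: [0.0, 0.778, 0.629, 0.0]
force: [1.3, -0.4, 0.2]
width: 0.998
finger_force: 0.0
```

>>> step_arm --steps '[{"grip":-1,"x":0.055,"y":-0.003,"z":0,"twist":0},{"grip":-1,"x":0.035,"y":-0.003,"z":0,"twist":0},{"grip":-1,"x":0.009,"y":0,"z":0,"twist":0},{"grip":-1,"x":0,"y":0,"z":0,"twist":0},{"grip":-1,"x":0,"y":0,"z":0,"twist":0}]'

```text
t: 19.25
tcp_pos: [476.8, 288.2, 232.3]
orientation: [0.0, 0.778, 0.629, -0.0]
force: [0.5, 0.1, -0.2]
width: 0.999
finger_force: 0.0
```

```bash
python3 - <<'E'
from h import *
go(476,289.2,107); snap('wrist','w5'); snap('scene','s5')
a=cv2.imread('pics/w5.png')[90:390,150:410]; b=cv2.imread('pics/s5.png')[190:290,220:340]
b=cv2.resize(b,None,fx=3,fy=3,interpolation=cv2.INTER_CUBIC)
cv2.imwrite('pics/w5c.png',cv2.resize(np.hstack([a,b]),None,fx=1.29,fy=1.29,interpolation=cv2.INTER_CUBIC))
E
```

```text
t 19.25 tcp [476.8 288.2 232.3] yawY -12.1 tool dx,dy,dz mm 0.9 -1.0 125.3 F [ 0.5  0.1 -0.2] w 0.999 q [ 0.4   0.28 -0.03  1.26 -0.    2.18]
```

View pics/w5c.png

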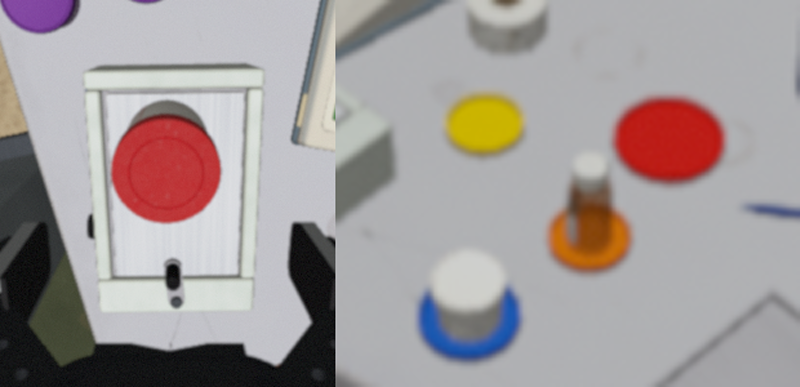

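Pot and dropper stand in their trays. The red lid is centred at crop (166,168).

```bash
python3 - <<'E'
from h import *
im=cv2.imread('pics/w5.png');hsv=cv2.cvtColor(im,cv2.COLOR_BGR2HSV);m=cv2.inRange(hsv,(0,120,80),(6,255,255))|cv2.inRange(hsv,(174,120,80),(180,255,255))
N,_,s,c=cv2.connectedComponentsWithStats(m);i=s[1:,4].argmax()+1;print(c[i],s[i],onz('w5',*c[i],150),onz('w5',279.1,220.6,150))
go(476,289,107)
E
```

```text
[278.28992674 220.38736264] [ 237  179   84   83 5460] [475.99288468 290.43608298 150.        ] [476.51755543 290.16296857 150.        ]
t 19.35 tcp [476.9 288.1 232.5] yawY -12.1 tool dx,dy,dz mm 0.7 -1.1 125.5 F [ 0.2 -0.3  0.1] w 1.003 q [ 0.4   0.28 -0.03  1.26 -0.    2.18]
```

>>> step_arm --squeeze 35 --steps '[{"grip":-1,"x":0.002,"y":-0.001,"z":0.035,"twist":0},{"grip":-1,"x":0,"y":0,"z":0.035,"twist":0},{"grip":-1,"x":0,"y":0,"z":0.03,"twist":0},{"grip":-1,"x":0,"y":0,"z":0.024,"twist":0},{"grip":-1,"x":0,"y":0,"z":0,"twist":0}]'

```text
t: 19.98
tcp_pos: [475.0, 290.0, 106.8]
orientation: [-0.001, 0.778, 0.629, -0.002]
force: [-0.5, -0.8, 0.2]
width: 1.001
finger_force: 0.0
```

>>> step_arm --steps '[{"grip":1,"x":0,"y":0,"z":0,"twist":0},{"grip":1,"x":0,"y":0,"z":0,"twist":0},{"grip":1,"x":0,"y":0,"z":0,"twist":0},{"grip":1,"x":0,"y":0,"z":0,"twist":0},{"grip":1,"x":0,"y":0,"z":0,"twist":0}]'

```text
t: 20.6
tcp_pos: [477.1, 291.6, 110.2]
orientation: [0.001, 0.777, 0.629, 0.001]
force: [-2.7, -0.9, 6.4]
width: 0.693
finger_force: 27.4
```

>>> step_arm --steps '[{"grip":1,"x":0,"y":0,"z":-0.005,"twist":0},{"grip":1,"x":0,"y":0,"z":-0.015,"twist":0},{"grip":1,"x":0,"y":0,"z":-0.03,"twist":0},{"grip":1,"x":0,"y":0,"z":-0.03,"twist":0},{"grip":1,"x":0,"y":0,"z":0,"twist":0}]'

```text
t: 21.22
tcp_pos: [478.2, 292.3, 191.7]
orientation: [0.001, 0.777, 0.629, 0.003]
force: [-0.3, -0.5, -2.6]
width: 0.697
finger_force: 29.7
```

>>> step_arm --steps '[{"grip":1,"x":-0.015,"y":0.0135,"z":0,"twist":0},{"grip":1,"x":-0.0295,"y":0.027,"z":0,"twist":0},{"grip":1,"x":-0.037,"y":0.0337,"z":0,"twist":0},{"grip":1,"x":-0.037,"y":0.0337,"z":0,"twist":0},{"grip":1,"x":-0.037,"y":0.0337,"z":0,"twist":0}]'

```text
t: 21.85
tcp_pos: [582.5, 107.2, 186.7]
orientation: [-0.001, 0.778, 0.629, -0.001]
force: [0.6, 0.8, -1.0]
width: 0.692
finger_force: 29.7
```

>>> step_arm --steps '[{"grip":1,"x":-0.037,"y":0.0337,"z":0,"twist":0},{"grip":1,"x":-0.037,"y":0.0337,"z":0,"twist":0},{"grip":1,"x":-0.0295,"y":0.027,"z":0,"twist":0},{"grip":1,"x":-0.0178,"y":0.0162,"z":0,"twist":0},{"grip":1,"x":0,"y":0,"z":0.02,"twist":0}]'

```text
t: 22.48
tcp_pos: [666.6, -35.7, 167.6]
orientation: [0.001, 0.779, 0.628, 0.0]
force: [0.6, 0.3, -2.7]
width: 0.693
finger_force: 29.6
```

>>> step_arm --steps '[{"grip":1,"x":0,"y":0,"z":0.035,"twist":0},{"grip":1,"x":0,"y":0,"z":0.035,"twist":0},{"grip":1,"x":0,"y":0,"z":0.02,"twist":0},{"grip":1,"x":0,"y":0,"z":0.01,"twist":0},{"grip":1,"x":0,"y":0,"z":0,"twist":0}]'

```text
t: 23.1
tcp_pos: [664.4, -32.4, 67.0]
orientation: [-0.001, 0.778, 0.629, -0.001]
force: [0.4, 0.5, -2.1]
width: 0.695
finger_force: 29.6
```

```bash
python3 - <<'E'
from h import *
go(665.4,-33,45)
E
```

```text
t 23.1 tcp [664.4 -32.4  67. ] yawY -12.1 tool dx,dy,dz mm -0.4 1.2 22.0 F [ 0.4  0.5 -2.1] w 0.695 q [-0.17  0.58  0.02  1.01 -0.    1.61]
```

>>> step_arm --steps '[{"grip":1,"x":0,"y":0.001,"z":0.013,"twist":0},{"grip":1,"x":0,"y":0,"z":0.006,"twist":0},{"grip":1,"x":0,"y":0,"z":0.002,"twist":0},{"grip":1,"x":0,"y":0,"z":0,"twist":0},{"grip":1,"x":0,"y":0,"z":0,"twist":0}]'

```text
t: 23.72
tcp_pos: [666.5, -32.0, 47.7]
orientation: [0.0, 0.777, 0.629, 0.0]
force: [0.4, 0.2, -1.9]
width: 0.695
finger_force: 29.6
```

>>> step_arm --steps '[{"grip":1,"x":0,"y":0,"z":0.002,"twist":0},{"grip":1,"x":0,"y":0,"z":0.001,"twist":0},{"grip":1,"x":0,"y":0,"z":0,"twist":0},{"grip":1,"x":0,"y":0,"z":0,"twist":0},{"grip":1,"x":0,"y":0,"z":0,"twist":0}]'

```text
t: 24.35
tcp_pos: [666.3, -32.1, 44.4]
orientation: [0.0, 0.777, 0.629, 0.0]
force: [-0.8, 1.4, -1.3]
width: 0.694
finger_force: 29.6
```

>>> step_arm --steps '[{"grip":1,"x":0,"y":0,"z":0.001,"twist":0},{"grip":1,"x":0,"y":0,"z":0,"twist":0},{"grip":1,"x":0,"y":0,"z":0.001,"twist":0},{"grip":1,"x":0,"y":0,"z":0,"twist":0},{"grip":1,"x":0,"y":0,"z":0,"twist":0}]'

```text
t: 24.98
tcp_pos: [666.3, -32.0, 44.3]
orientation: [0.0, 0.777, 0.629, 0.0]
force: [-5.3, 0.8, 10.5]
width: 0.695
finger_force: 29.6
```

>>> step_arm --squeeze 20 --steps '[{"grip":1,"x":0,"y":0,"z":-0.0005,"twist":0},{"grip":0,"x":0,"y":0,"z":0,"twist":0},{"grip":-1,"x":0,"y":0,"z":0,"twist":0},{"grip":-1,"x":0,"y":0,"z":0,"twist":0},{"grip":-1,"x":0,"y":0,"z":0,"twist":0}]'

```text
t: 25.6
tcp_pos: [666.2, -32.1, 42.6]
orientation: [-0.0, 0.777, 0.629, 0.0]
force: [0.6, -0.9, -0.2]
width: 0.999
finger_force: 0.0
```

>>> step_arm --steps '[{"grip":-1,"x":0,"y":0,"z":-0.015,"twist":0},{"grip":-1,"x":0,"y":0,"z":-0.05,"twist":0},{"grip":-1,"x":0,"y":0,"z":-0.06,"twist":0},{"grip":-1,"x":0,"y":0,"z":-0.02,"twist":0},{"grip":-1,"x":0.028,"y":-0.041,"z":0,"twist":0}]'

```text
t: 26.22
tcp_pos: [635.5, 1.9, 191.6]
orientation: [0.003, 0.778, 0.628, 0.003]
force: [-0.2, 1.3, -0.8]
width: 0.999
finger_force: 0.0
```

>>> step_arm --steps '[{"grip":0.29,"x":0.028,"y":-0.041,"z":0,"twist":0},{"grip":0.29,"x":0.028,"y":-0.041,"z":0,"twist":0},{"grip":0.29,"x":0.028,"y":-0.041,"z":0,"twist":0},{"grip":0.29,"x":0.028,"y":-0.041,"z":0,"twist":0},{"grip":0.29,"x":0.028,"y":-0.041,"z":0,"twist":0}]'

```text
t: 26.85
tcp_pos: [459.8, 184.6, 189.1]
orientation: [0.0, 0.777, 0.629, 0.001]
force: [-0.3, 0.5, -0.3]
width: 0.356
finger_force: 0.0
```

>>> step_arm --steps '[{"grip":0.29,"x":0,"y":0,"z":0,"twist":0},{"grip":0.29,"x":0,"y":0,"z":0,"twist":0},{"grip":0.29,"x":0,"y":0,"z":0,"twist":0},{"grip":0.29,"x":0,"y":0,"z":0,"twist":0},{"grip":0.29,"x":0,"y":0,"z":0,"twist":0}]'

```text
t: 27.48
tcp_pos: [461.1, 183.0, 187.6]
orientation: [-0.0, 0.778, 0.629, -0.0]
force: [0.5, 1.0, 1.0]
width: 0.357
finger_force: 0.0
```

```bash
python3 - <<'E'
from h import *
go(460.5,185.5,95); snap('wrist','w6'); snap('scene','s6')
print(onz('w5',284.1,303.2,98.5),onz('w5',286.4,324.1,74))
a=cv2.imread('pics/w6.png')[60:400,150:450]; b=cv2.imread('pics/s6.png')[185:285,240:340]
cv2.imwrite('pics/w6c.png',np.hstack([cv2.resize(a,None,fx=1.6,fy=1.6),cv2.resize(b,(320,544)[:1]+(320,)) if 0 else cv2.copyMakeBorder(cv2.resize(b,(300,300)),0,244,0,0,0)]))
E
```

```text
t 27.475 tcp [461.1 183.  187.6] yawY -12.1 tool dx,dy,dz mm 2.3 -1.1 92.6 F [0.5 1.  1. ] w 0.357 q [ 0.22  0.19 -0.26  1.12  0.    2.  ]
[459.97663767 191.99270831  98.5       ] [454.14425468 151.23485009  74.        ]
```

View pics/w6c.png

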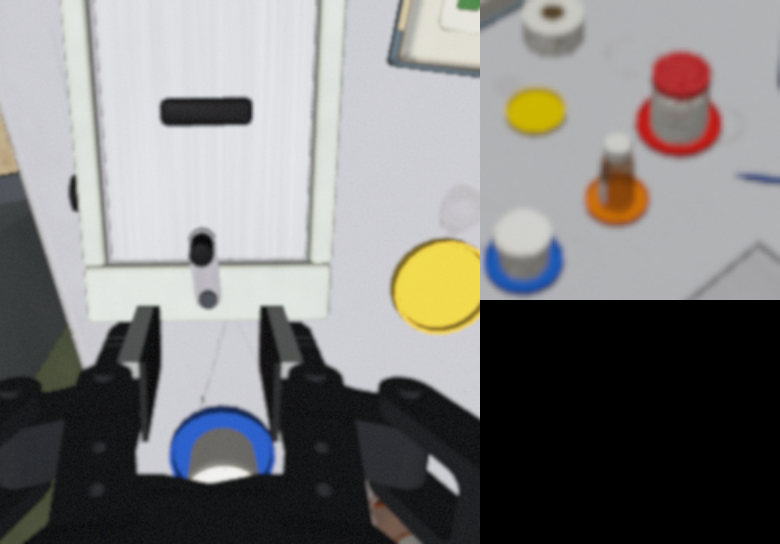

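Jar, pot and dropper stand in their trays. The knob is at crop (201,250), the pivot at (208,299) and the handle at (206,111).

```bash
python3 - <<'E'
from h import *
f=lambda u,v:(150+u/1.6,60+v/1.6)
print('knob',onz('w6',*f(201,252),98.5),'piv',onz('w6',*f(208,299),74))
a,b=onz('w6',*f(161,112),98),onz('w6',*f(252,110),98);print('handle',(a+b)/2,np.linalg.norm(a-b),np.degrees(np.arctan2(*(b-a)[1::-1])), [onz('w6',*f(206,v),98).round(1)[:2].tolist() for v in (97,125)])
E
```

```text
knob [458.36479151 185.71672737  98.5       ] piv [454.42851109 152.49811464  74.        ]
handle [473.81193137 245.70997657  98.        ] 38.20560706949142 -10.83476415085219 [[474.8, 251.3], [472.4, 240.1]]
```

>>> step_arm --steps '[{"grip":0.29,"x":0.001,"y":-0.0025,"z":0.03,"twist":0},{"grip":0.29,"x":0,"y":0,"z":0.03,"twist":0},{"grip":0.29,"x":0,"y":0,"z":0.02,"twist":0},{"grip":0.29,"x":0,"y":0,"z":0.01,"twist":0},{"grip":0.29,"x":0,"y":0,"z":0,"twist":0}]'

```text
t: 28.2
tcp_pos: [458.1, 185.0, 97.4]
orientation: [-0.0, 0.777, 0.629, -0.0]
force: [-1.1, -0.2, 0.2]
width: 0.356
finger_force: 0.0
```

>>> step_arm --steps '[{"grip":0.4,"x":0,"y":0,"z":0.003,"twist":0},{"grip":0.6,"x":0,"y":0,"z":0,"twist":0},{"grip":0.6,"x":0,"y":0,"z":0,"twist":0},{"grip":0.6,"x":0,"y":0,"z":0,"twist":0},{"grip":0.6,"x":0,"y":0,"z":0,"twist":0}]'

```text
t: 28.82
tcp_pos: [458.5, 185.1, 95.0]
orientation: [0.0, 0.777, 0.629, 0.0]
force: [1.4, 0.1, -0.4]
width: 0.202
finger_force: 0.0
```

>>> step_arm --steps '[{"grip":0.6,"x":-0.0005,"y":-0.0052,"z":0,"twist":-10},{"grip":0.6,"x":-0.0005,"y":-0.0052,"z":0,"twist":-10},{"grip":0.6,"x":-0.0005,"y":-0.0052,"z":0,"twist":-10},{"grip":0.6,"x":-0.0005,"y":-0.0052,"z":0,"twist":-10},{"grip":0.6,"x":-0.0005,"y":-0.0052,"z":0,"twist":-10}]'

```text
t: 29.45
tcp_pos: [434.2, 179.2, 95.0]
orientation: [0.0, 0.436, 0.9, 0.0]
force: [1.9, -0.3, 0.0]
width: 0.197
finger_force: 0.4
```

>>> step_arm --steps '[{"grip":0.6,"x":-0.0005,"y":-0.0052,"z":0,"twist":-10},{"grip":0.6,"x":-0.0005,"y":-0.0052,"z":0,"twist":-10},{"grip":0.6,"x":-0.0005,"y":-0.0052,"z":0,"twist":-10},{"grip":0.6,"x":-0.0005,"y":-0.0052,"z":0,"twist":-10},{"grip":0.6,"x":-0.0005,"y":-0.0052,"z":0,"twist":-10}]'

```text
t: 30.08
tcp_pos: [422.5, 156.7, 95.0]
orientation: [0.0, 0.015, 1.0, 0.0]
force: [0.1, 1.5, 0.0]
width: 0.198
finger_force: 0.5
```

>>> step_arm --steps '[{"grip":0.6,"x":0,"y":0,"z":0,"twist":0},{"grip":0.6,"x":0,"y":0,"z":0,"twist":0},{"grip":0.4,"x":0,"y":0,"z":0,"twist":0},{"grip":0.29,"x":0,"y":0,"z":0,"twist":0},{"grip":0.29,"x":0,"y":0,"z":0,"twist":0}]'

```text
t: 30.7
tcp_pos: [422.5, 156.6, 94.8]
orientation: [-0.0, 0.018, 1.0, 0.0]
force: [-0.0, 0.3, 0.3]
width: 0.357
finger_force: 0.0
```

```bash
python3 - <<'E'
from h import *
go(473.8,245.7,180)
E
```

```text
t 30.7 tcp [422.5 156.6  94.8] yawY 87.9 tool dx,dy,dz mm -48.1 90.9 -85.2 F [-0.   0.3  0.3] w 0.357 q [ 0.18  0.18 -0.52  0.87  0.    0.21]
```

>>> step_arm --steps '[{"grip":0.29,"x":0,"y":0,"z":-0.02,"twist":0},{"grip":0.29,"x":0,"y":0,"z":-0.04,"twist":0},{"grip":0,"x":0,"y":0,"z":-0.035,"twist":9.5},{"grip":0,"x":0,"y":0,"z":0,"twist":0},{"grip":0,"x":0,"y":0,"z":0,"twist":0}]'

```text
t: 31.32
tcp_pos: [422.2, 156.5, 189.4]
orientation: [-0.0, 0.1, 0.995, -0.0]
force: [0.2, -0.2, -0.2]
width: 0.497
finger_force: 0.0
```

```bash
python3 - <<'E'
from h import *
go(473.8,245.7,110); snap('wrist','w7');im=cv2.imread('pics/w7.png')
for n,X in(('handle',(473.8,245.7,98)),('knob now?',(423.5,156,98.5)),('knob old',(458.4,185.7,98.5)),('pivot',(454.5,153.5,74))): 
    u,v=proj('w7',X);print(n,round(u),round(v))
m=cv2.inRange(cv2.cvtColor(im,cv2.COLOR_BGR2GRAY),0,60);N,_,s,c=cv2.connectedComponentsWithStats(m)
print([(c[i].round(1).tolist(),s[i].tolist()) for i in range(1,N) if 15<s[i,4]<4000])
E
```

```text
t 31.325 tcp [422.2 156.5 189.4] yawY 78.5 tool dx,dy,dz mm -32.8 97.7 79.4 F [ 0.2 -0.2 -0.2] w 0.497 q [ 0.18  0.1  -0.36  1.11  0.    0.38]
handle 409 260
knob now? 281 221
knob old 328 256
pivot 285 247
[([214.1, 74.7], [170, 61, 101, 25, 311]), ([528.7, 118.8], [508, 92, 52, 59, 1271]), ([371.4, 160.1], [279, 151, 203, 13, 1000]), ([532.4, 201.0], [512, 181, 48, 53, 1340]), ([167.0, 212.6], [150, 196, 26, 40, 79]), ([284.1, 217.1], [278, 208, 13, 19, 214]), ([402.5, 251.6], [390, 225, 26, 55, 1111])]
```

The black blob at (284,217) matches the knob at its new place, and nothing is left at the old one, so the tab is aside. Now for the handle.

>>> step_arm --squeeze 60 --steps '[{"grip":0,"x":-0.0165,"y":0.049,"z":0,"twist":0},{"grip":0,"x":-0.0165,"y":0.049,"z":0,"twist":0},{"grip":0,"x":0,"y":0,"z":0.03,"twist":0},{"grip":0,"x":0,"y":0,"z":0.03,"twist":0},{"grip":0,"x":0,"y":0,"z":0.01,"twist":0}]'

```text
t: 32.0
tcp_pos: [472.1, 245.3, 116.6]
orientation: [-0.003, 0.1, 0.995, -0.001]
force: [-0.4, -0.4, 0.4]
width: 0.499
finger_force: 0.0
```

>>> step_arm --steps '[{"grip":0,"x":0,"y":0,"z":0.01,"twist":0},{"grip":0,"x":0,"y":0,"z":0.01,"twist":0},{"grip":0,"x":0,"y":0,"z":0.01,"twist":0},{"grip":0,"x":0,"y":0,"z":0,"twist":0},{"grip":0,"x":0,"y":0,"z":0,"twist":0}]'

```text
t: 32.62
tcp_pos: [474.7, 246.0, 90.2]
orientation: [0.0, 0.101, 0.995, 0.0]
force: [-0.2, -0.5, 0.5]
width: 0.496
finger_force: 0.0
```

```bash
python3 - <<'E'
from h import *
go(473.8,245.7,89)
E
```

```text
t 32.625 tcp [474.7 246.   90.2] yawY 78.5 tool dx,dy,dz mm 0.8 -0.5 1.2 F [-0.2 -0.5  0.5] w 0.496 q [ 0.33  0.33 -0.32  0.91  0.    0.53]
```

>>> step_arm --steps '[{"grip":1,"x":0,"y":0,"z":0.001,"twist":0},{"grip":1,"x":0,"y":0,"z":0,"twist":0},{"grip":1,"x":0,"y":0,"z":0,"twist":0},{"grip":1,"x":0,"y":0,"z":0,"twist":0},{"grip":1,"x":0,"y":0,"z":0,"twist":0}]'

```text
t: 33.25
tcp_pos: [474.7, 246.0, 89.3]
orientation: [0.0, 0.101, 0.995, 0.0]
force: [-1.1, -1.1, 5.1]
width: 0.129
finger_force: 61.1
```

>>> step_arm --steps '[{"grip":1,"x":0,"y":0,"z":-0.004,"twist":0},{"grip":1,"x":0,"y":0,"z":-0.006,"twist":0},{"grip":1,"x":0,"y":0,"z":-0.01,"twist":0},{"grip":1,"x":0,"y":0,"z":0,"twist":0},{"grip":1,"x":0,"y":0,"z":0,"twist":0}]'

```text
t: 33.88
tcp_pos: [474.5, 246.0, 108.9]
orientation: [0.0, 0.101, 0.995, 0.0]
force: [-0.4, -0.2, -3.2]
width: 0.125
finger_force: 60.2
```

```bash
python3 - <<'E'
from h import *
Q=[]
for S,L in((lambda u,v:('scene0',u/3+135-.33,v/3+140-.33),((594,378),(497,458),(648,583),(743,493))),(lambda u,v:('side0',u/3+195-.33,v/3+120-.33),((331,411),(219,421),(244,546),(368,533)))):
    q=np.array([onz(*S(*p),12)[:2] for p in L]);c=q.mean(0);d=(q[0]-q[1]+q[3]-q[2]);print(c.round(1),np.degrees(np.arctan2(d[1],d[0])).round(1),q.round(1).tolist())
go(484,-248,180)
E
```

```text
[ 477.4 -253.6] -14.4 [[564.0, -183.0], [435.0, -150.2], [391.9, -324.1], [518.6, -356.9]]
[ 478.4 -252. ] -15.8 [[563.6, -180.2], [440.4, -144.9], [392.6, -324.1], [517.2, -358.9]]
t 33.875 tcp [474.5 246.  108.9] yawY 78.5 tool dx,dy,dz mm -108.2 -482.1 -71.1 F [-0.4 -0.2 -3.2] w 0.125 q [ 0.33  0.32 -0.3   0.96  0.    0.53]
```

>>> step_arm --steps '[{"grip":1,"x":0,"y":0,"z":-0.02,"twist":0},{"grip":1,"x":0,"y":0,"z":-0.03,"twist":0},{"grip":1,"x":0,"y":0,"z":-0.025,"twist":0},{"grip":1,"x":-0.0054,"y":-0.0244,"z":0,"twist":0},{"grip":1,"x":-0.0097,"y":-0.044,"z":0,"twist":0}]'

```text
t: 34.5
tcp_pos: [475.7, 176.1, 184.0]
orientation: [0.0, 0.099, 0.995, 0.0]
force: [1.2, -0.0, -2.9]
width: 0.127
finger_force: 60.1
```

>>> step_arm --steps '[{"grip":1,"x":-0.0118,"y":-0.0537,"z":0,"twist":0},{"grip":1,"x":-0.0118,"y":-0.0537,"z":0,"twist":0},{"grip":1,"x":-0.0118,"y":-0.0537,"z":0,"twist":0},{"grip":1,"x":-0.0118,"y":-0.0537,"z":0,"twist":0},{"grip":1,"x":-0.0118,"y":-0.0537,"z":0,"twist":0}]'

```text
t: 35.12
tcp_pos: [479.3, -100.7, 183.6]
orientation: [0.0, 0.101, 0.995, 0.0]
force: [0.8, -0.4, -1.8]
width: 0.127
finger_force: 60.2
```

>>> step_arm --steps '[{"grip":1,"x":-0.0118,"y":-0.0537,"z":0,"twist":0},{"grip":1,"x":-0.0108,"y":-0.0488,"z":0,"twist":0},{"grip":1,"x":-0.0065,"y":-0.0293,"z":0,"twist":0},{"grip":1,"x":-0.0032,"y":-0.0147,"z":0,"twist":2.8},{"grip":1,"x":0,"y":0,"z":0,"twist":0}]'

```text
t: 35.75
tcp_pos: [481.8, -249.2, 183.4]
orientation: [-0.0, 0.126, 0.992, 0.0]
force: [0.4, 0.7, -1.7]
width: 0.13
finger_force: 60.1
```

>>> step_arm --steps '[{"grip":1,"x":0,"y":0,"z":0.03,"twist":0},{"grip":1,"x":0,"y":0,"z":0.04,"twist":0},{"grip":1,"x":0,"y":0,"z":0.03,"twist":0},{"grip":1,"x":0,"y":0,"z":0,"twist":0},{"grip":1,"x":0,"y":0,"z":0,"twist":0}]'

```text
t: 36.38
tcp_pos: [482.7, -248.4, 85.0]
orientation: [0.001, 0.124, 0.992, -0.0]
force: [0.8, -0.1, -2.5]
width: 0.129
finger_force: 60.0
```

```bash
python3 - <<'E'
from h import *
go(482,-249,32); snap('side','d8'); snap('scene','s8')
a=cv2.imread('pics/s8.png')[240:350,285:400];b=cv2.imread('pics/d8.png')[225:335,250:340];c=optics.read_camera('wrist')['color'];cv2.imwrite('pics/w8.png',c)
r=np.hstack([cv2.resize(x,None,fx=3.9,fy=3.9,interpolation=cv2.INTER_CUBIC) for x in(a,b)])
cv2.imwrite('pics/f8.png',r)
E
```

```text
t 36.375 tcp [ 482.7 -248.4   85. ] yawY 75.7 tool dx,dy,dz mm 0.5 -0.8 53.0 F [ 0.8 -0.1 -2.5] w 0.129 q [-0.62  0.35 -0.31  0.91  0.   -0.37]
```

View pics/f8.png

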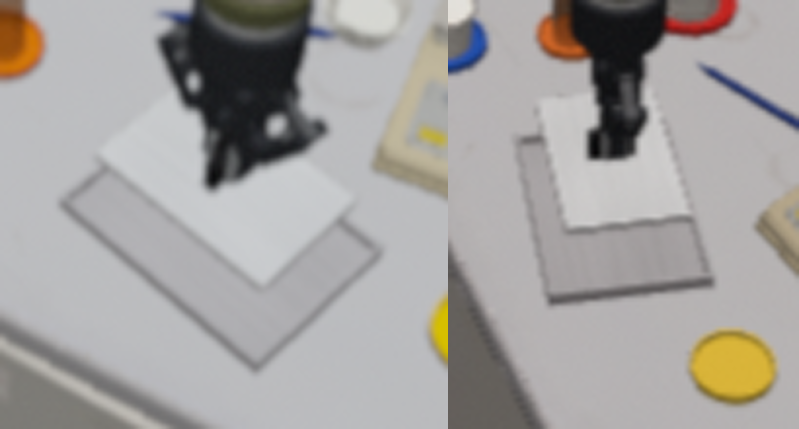

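```bash
python3 - <<'E'
from h import *
S=lambda u,v:('s8',u/3.9+285-.37,v/3.9+240-.37); D=lambda u,v:('d8',(u-448.5)/3.9+250-.37,v/3.9+225-.37)
# order: near-left(-x,-y), (+x,-y), (-x,+y)
for F,cov,tr in((S,((264,286),(353,198),(98,157)),((257,369),(382,252),(62,204))),(D,((570,231),(692,217),(538,99)),((550,302),(713,283),(518,137)))):
    c=[onz(*F(*p),65.5)[:2] for p in cov];t=[onz(*F(*p),12)[:2] for p in tr]
    for n,q in(('cover',c),('tray',t)):
        print(n,'centre',((q[1]+q[2])/2).round(1),'yaw',np.degrees(np.arctan2(*(q[1]-q[0])[::-1])).round(1),(np.degrees(np.arctan2(*(q[2]-q[0])[::-1]))-90).round(1),'size',np.linalg.norm(q[1]-q[0]).round(1),np.linalg.norm(q[2]-q[0]).round(1))
E
```

```text
cover centre [ 480.  -250.1] yaw -12.6 -13.1 size 96.0 145.3
tray centre [ 477.3 -253.9] yaw -14.8 -14.6 size 131.5 179.9
cover centre [ 480.6 -246. ] yaw -14.5 -14.0 size 97.3 153.4
tray centre [ 479. -251.] yaw -14.7 -15.2 size 131.1 188.1
```

The cover sits about (+2, +4) mm off the tray's centre. I'll correct that while lowering.

>>> step_arm --steps '[{"grip":1,"x":0.001,"y":-0.004,"z":0.01,"twist":1},{"grip":1,"x":0,"y":0,"z":0.018,"twist":0},{"grip":1,"x":0,"y":0,"z":0.013,"twist":0},{"grip":1,"x":0,"y":0,"z":0.006,"twist":0},{"grip":1,"x":0,"y":0,"z":0.002,"twist":0}]'

```text
t: 37.15
tcp_pos: [479.8, -252.5, 34.4]
orientation: [-0.0, 0.134, 0.991, 0.0]
force: [0.2, 0.8, -2.5]
width: 0.125
finger_force: 60.2
```

>>> step_arm --steps '[{"grip":1,"x":0,"y":0,"z":0.001,"twist":0},{"grip":1,"x":0,"y":0,"z":0.001,"twist":0},{"grip":1,"x":0,"y":0,"z":0,"twist":0},{"grip":1,"x":0,"y":0,"z":0,"twist":0},{"grip":1,"x":0,"y":0,"z":0,"twist":0}]'

```text
t: 37.78
tcp_pos: [480.1, -252.6, 32.9]
orientation: [0.0, 0.133, 0.991, -0.0]
force: [-0.9, -0.1, -1.5]
width: 0.126
finger_force: 60.2
```

>>> step_arm --steps '[{"grip":1,"x":0,"y":0,"z":0.001,"twist":0},{"grip":1,"x":0,"y":0,"z":0,"twist":0},{"grip":1,"x":0,"y":0,"z":0,"twist":0},{"grip":1,"x":0,"y":0,"z":0,"twist":0},{"grip":1,"x":0,"y":0,"z":0,"twist":0}]'

```text
t: 38.4
tcp_pos: [480.0, -252.6, 31.8]
orientation: [0.0, 0.133, 0.991, 0.0]
force: [-0.1, 0.1, -2.8]
width: 0.127
finger_force: 60.2
```

>>> step_arm --steps '[{"grip":1,"x":0,"y":0,"z":0.001,"twist":0},{"grip":1,"x":0,"y":0,"z":0,"twist":0},{"grip":1,"x":0,"y":0,"z":0,"twist":0},{"grip":1,"x":0,"y":0,"z":0,"twist":0},{"grip":1,"x":0,"y":0,"z":0,"twist":0}]'

```text
t: 39.02
tcp_pos: [480.1, -252.6, 31.2]
orientation: [0.0, 0.133, 0.991, -0.0]
force: [-2.2, 0.5, 5.7]
width: 0.126
finger_force: 61.1
```

>>> step_arm --steps '[{"grip":0.4,"x":0,"y":0,"z":0,"twist":0},{"grip":0,"x":0,"y":0,"z":0,"twist":0},{"grip":0,"x":0,"y":0,"z":0,"twist":0},{"grip":0,"x":0,"y":0,"z":-0.01,"twist":0},{"grip":0,"x":0,"y":0,"z":-0.03,"twist":0}]'

```text
t: 39.65
tcp_pos: [478.9, -251.8, 70.2]
orientation: [-0.001, 0.134, 0.991, 0.001]
force: [-0.1, -0.3, 0.5]
width: 0.502
finger_force: 0.0
```

>>> step_arm --steps '[{"grip":0,"x":0,"y":0,"z":-0.05,"twist":0},{"grip":0,"x":0,"y":0,"z":-0.06,"twist":0},{"grip":0,"x":0,"y":0,"z":-0.05,"twist":0},{"grip":0,"x":0,"y":0,"z":0,"twist":0},{"grip":0,"x":0,"y":0,"z":0,"twist":0}]'

```text
t: 40.28
tcp_pos: [479.9, -252.5, 230.9]
orientation: [0.0, 0.133, 0.991, -0.0]
force: [0.8, 0.5, -0.5]
width: 0.502
finger_force: 0.0
```

```bash
python3 - <<'E'
from h import *
go(480,-252,230); snap('wrist','w9'); snap('scene','s9'); snap('side','d9')
a=cv2.imread('pics/s9.png')[180:340,150:390]; b=cv2.imread('pics/w9.png')
r=np.vstack([cv2.resize(a,(450,300),interpolation=cv2.INTER_CUBIC),cv2.resize(b[50:350,80:530],(450,300))]); cv2.imwrite('pics/f9.png',r)
E
```

```text
t 40.275 tcp [ 479.9 -252.5  230.9] yawY 74.7 tool dx,dy,dz mm 0.0 0.6 0.9 F [ 0.8  0.5 -0.5] w 0.502 q [-0.63  0.25 -0.07  1.25  0.   -0.36]
```

View pics/f9.png

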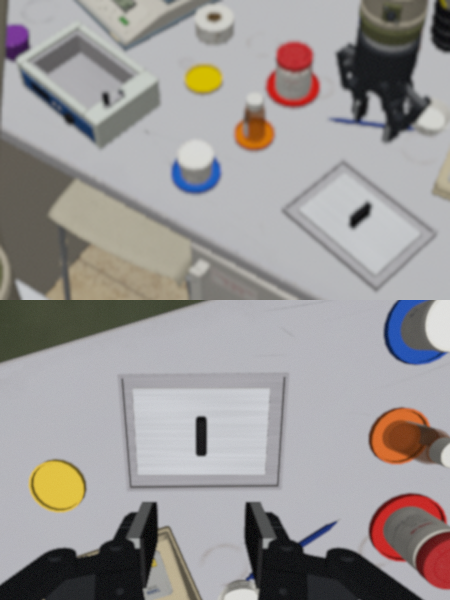

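The cover lies flat and centred in the drip tray, handle up, at (360,215) in the upper view and (201,435) in the lower. The tab is aside on the bath rim at (108,99), and all three vessels stand upright in their trays.

```bash
python3 -c "
from h import *
print(ticket.sign_off())"
```

```text
the job is handed in; nothing more can be done
None
```

The job is done and handed in at about 40 s: dropper, pot and jar stand in the orange, blue and red trays, the tab is turned aside, and the cover lies flat, handle up, in the drip tray.

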